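# Transfer a polished mirror disc with a flat lifter

### The arm

A 6-joint arm with a two-finger parallel gripper is mounted at the origin on a cart in front of the work surface, level with it; the furniture and walls round the work are solid. World frame = base frame: x ahead of the robot, y to its left, z up, the work surface at z = 0. Lengths are in m, angles in degrees, forces in N, time in s.
With the tool pointing down it reaches from about 0.3 to 0.75 m from the base axis. Payload 8.5 kg.
Tool frame: the origin (TCP) lies between the finger pads; the fingertips stand ahead of it and the grasp point (between the pads) lies 6 mm ahead of it (bot.tip_extent is the z of the fingertips in the tool frame, in m); z points along the fingers, y is the line along which they close (so a half turn about z gives the same grasp; the last joint's range is limited). The gripper opens to 88 mm and grips with 3 to 60 N. Pads are 18 mm wide; open, the fingers measure 123 mm over their backs; the gripper's body (75 mm by 187 mm) begins 45 mm behind the grasp point.
Start: joints at [52.81, 21.807, 74.336, -0, 83.858, -12.336], TCP at [0.231, 0.499, 0.264] pointing down, gripper open.
Joint ranges: [-178.18, 178.18], [-50.72, 133.34], [12.68, 142.11], [-81.47, 261.47], [9.98, 163.14], [-165.26, 165.26]. Speed limits (degrees/s): [136.94, 136.94, 180, 180, 180, 180].

### API

Orientations are given as [roll, pitch, yaw] about the fixed x, y, z axes, in that order (R = Rz(yaw) Ry(pitch) Rx(roll)).
In Python, from workcell import bot gives the robot as it stands.
- The arm moves only by the tool jog_arm, never from a script. Its argument "commands" is a list that holds one entry, the list of rows, each a list of 4 numbers: the shift along the tool's x, y, z in m, then the turn about the tool's z in rad. A call has 1 to 20 rows; each row shifts and turns the commanded pose from where the row before left it, along the tool's axes as they then stand; what a row does not reach is not made up. A row lasts 1/8 s, in which the tool goes at most 62.5 mm and 10.7 degrees, less where a joint would pass 70% of its speed; a pose out of reach is approached as far as the arm can. A call is refused whole if a number of a shift passes 0.0625 or a number of a turn 0.188, either way. A call with a gripper value outside its range is refused whole. "hand" is the closure in counts, from 0 (fully open) to 255 (shut), set as the call begins (left out, the last holds). The fingers move at their own pace and stop on an object; "grip_force" is the grip in N (left out, the last holds). Time passes only in rows, so rows that do not move let the fingers close. It gives the time, the measured TCP pose, the force, the opening and the grip force at its end, in the units of the state.
- bot.observe(): the state, without advancing time (a new reading comes with each control period).
- bot.get_image(name): name is "scene" or "top" or "wrist"; returns a dict with "img" (400x640x3 uint8, blue, green, red), "range_z" (400x640 float32, m along the optical axis (not along the pixel's ray), 0 where there is no reading), "mtx" (3x3 intrinsics, pixels), "dist" ([k1, k2, p1, p2, k3] as OpenCV has them; the pictures are not rectified), "R" (3x3) and "t" (3): a world point X has camera coordinates R X + t; the wrist camera has in their place "tool_from_camera" (4x4, takes a point from camera to tool coordinates, whose origin is the TCP and whose axes are the flange's). Camera axes: x right, y down, z forward; pixel columns grow to the right and rows downward; lengths in m; the calibration is good to about 2 mm. A picture is of the moment at which its call begins: read the wrist's pose just before it.
- bot.job_done(): hands the job in; it is judged then, once.
The state is a dict: "time": time; "qpos": joint angles; "dq": joint speeds; "effort": joint torques, N m; "ee_pos": TCP position; "tool_rot": TCP orientation; "wrist_force": force on the tool from outside, world axes, zero at the start; "wrist_torque": the same for the moment, N m; "width": finger opening in m; "finger_force": force on a finger pad.
Only numpy, scipy, OpenCV 4.12 (cv2) and the standard library are available. Lean on these libraries where they do the work, as an engineer would, in place of code of your own. Each camera call takes 0.05 s, during which the arm holds its last target. There are 200 camera calls.

### The job

The polished mirror disc has dried on the grey plastic rack with the ridged rails and is due for inspection, and nothing but the flat lifter may touch it. Pick up the lifter by its handle, slide the blade under the disc, carry the disc level to the metal inspection nest and lower it gently until it lies flat on the two ledges between the four guide posts, then draw the lifter out and lay it blade down on its mat again, as it lay before. Do not disturb the dish, tweezers or vials near the work.

Things in the scene. Friction and masses are not known exactly. Their poses are not given: they have to be found in the camera images.
- mirror_disc: Polished round grey mirror disc, 100 mm diameter, 4 mm thick, about 75 g, loose. Origin: centre of its underside, z up. It starts flat on the rack's ridges, up to 4 mm off the rack's middle in x and y. Fingers and arm must never touch it; it lies on the blade by friction only, so move smoothly. Its pose can still be read while it rides on the blade.
- drying_rack: Grey plastic rack with ridged rails, fixed. Origin: centre between its rails, underside; z up, x away from its open end. Base 4 mm thick, 114 mm wide (y), x -53 to 65 mm. Two rails along x at |y| 34 to 54 mm, ridge tops 16 mm up; the disc lies on them. So a channel 68 mm wide, z 4 to 16 mm, runs under the disc, open at -x (robot's side); a stop bar 23 mm high closes +x, inner face at x = 58 mm.
- inspection_nest: Metal nest, fixed. Origin: centre of the underside; x away from the robot, z up. Base 112 x 114 mm, 4 mm thick. Two smooth ledges along x, |x| up to 50 mm, |y| 34 to 54 mm, tops 16 mm up. Four posts, 10 mm diameter, at x = +-37, y = +-44 mm, straight to 21 mm, tapered to 27 mm up. The disc has 3 mm play between them. The channel between the ledges (68 mm wide, z 4 to 16 mm) is open at -x and +x.
- nest_seat (a point): Centre of the disc's seat in the nest, at the height of the ledge tops, 16 mm above the worktop. Axes as the nest. Lower the disc here from above, then draw the lifter out towards the nest's -x (robot's side).
- lifter: Steel cranked spatula, black handle, 223 mm long, 110 g, loose, standing on its blade. Origin: on the blade's underside, where the disc's centre belongs; x to the blade's tip, z up. Blade 3 mm thick, 54 mm wide, x -75 to +45 mm, round nose. Across its top a curved lip 5.5 mm high, inner face 53 mm behind the origin (3 mm behind a centred disc's edge). A strap rises from its rear to the handle.
- lifter_grip (a point): Where to grip: centre of the handle's section, 110 mm behind the lifter's origin (towards -x) and 48 mm above the blade's underside. Handle: bar along the lifter's x, 14 mm wide (y), 16 mm tall, from 82 to 178 mm behind the origin. Close the fingers along y, from above, firmly (about 40 N), as the load hangs out ahead.
- lifter_mat: Thin black rubber mat, fixed, 150 x 75 mm, 2 mm thick, left of the robot's middle. Origin: centre of its underside; x along its long side, z up. The lifter starts on it, pointing along +x, its origin about 15 mm from the mat's centre towards +x so that the blade lies fully on it, and belongs there again. The microscope's eyepieces reach to world x = 0.48 m at z = 0.34 m: pass well in front of them.
- petri_dish_a: Bystander: lidded glass dish, 60 mm diameter, 14 mm tall, in front of the microscope. Origin: centre of the underside.
- tweezers: Bystander: fine steel tweezers, 125 mm long, 9 mm high, lying in front of the microscope. Origin: centre of the underside.
- vial_1: Bystander: small screw vial, 22 mm diameter, 47 mm tall, at the back. Origin: centre of the underside.
- vial_2: Bystander: the second screw vial, 22 mm diameter, 47 mm tall, at the back. Origin: centre of the underside.
Not all that is in view belongs to the job. Several things have the shape of the mirror_disc; the one meant has the colours described above.

How it is judged:
By the outcome, as a careful person would: the job done as asked, in the order asked, and still so for the second after the job is handed in, with the robot touching nothing.
It also fails if it takes over 69 s, if anything falls off the work surface, if the arm or the gripper's body presses on something with over 40 N, if the wrist force passes 120 N, or if a joint passes its speed limit or range.

## Working session

There is one attempt and no reset: what is moved stays moved. The work goes in short steps, Python scripts to look and compute and a tool call to move; the robot and the scene stay as the last step left them, time stands still between calls to the robot, and variables do not carry over. Pictures are saved under pics/ and viewed, at most 12 in all, crops included, and the job is handed in when it is done.

Besides the shell and the picture viewer there is one more tool, called after "Call:" as name(argument=value, ...) on one line, values as JSON. jog_arm: Moves the arm, as the interface text tells. Its arguments: {"type":"object","properties":{"commands":{"type":"array"},"hand":{"type":"number"},"grip_force":{"type":"number"}},"required":["commands"]}

```bash
mkdir -p pics
python3 - <<'E'
from workcell import bot
import cv2,numpy as np,pickle
print(bot.observe(), bot.tip_extent)
for n in("scene","top"):
    d=bot.get_image(n); cv2.imwrite(f"pics/{n}0.png",d["img"]); pickle.dump(d,open(f"{n}0.pkl","wb"))
    print(n,d["mtx"],d["dist"],d["R"],d["t"])
E
```

```text
{'time': 0.0, 'qpos': array([ 5.28073556e+01,  2.18407352e+01,  7.43844623e+01, -1.18896277e-03,
        8.38587135e+01, -1.23372440e+01]), 'dq': array([ 9.68858216e-03,  7.79904565e-02,  5.83045214e-05,  5.06940060e-02,
       -3.37537412e-02,  3.50921830e-02]), 'effort': array([-9.82624479e-04, -4.37936497e+01, -2.24557793e+01,  7.13101448e-02,
        3.53600434e-02, -1.08971904e-04]), 'ee_pos': array([0.23104677, 0.49884288, 0.26314185]), 'tool_rot': array([-1.79917774e+02, -1.67742268e-02,  1.55144716e+02]), 'wrist_force': array([-0.57450379, -1.19396235,  0.03428116]), 'wrist_torque': array([-0.01882105,  0.00375908,  0.00846625]), 'finger_force': 0.0, 'width': 0.08824057144309207} 0.025
scene [[404.1249836   0.        315.1424389]
 [  0.        404.1249836 200.1897174]
 [  0.          0.          1.       ]] [0.03255686 0.         0.         0.         0.        ] [[ 0.78950624 -0.61350235  0.01716857]
 [-0.40515952 -0.54199723 -0.73626406]
 [ 0.46100505  0.57432906 -0.67647651]] [-0.57005284  0.15040939  1.26523917]
top [[450.61517641   0.         315.38400314]
 [  0.         450.61517641 206.42616631]
 [  0.           0.           1.        ]] [0.04025738 0.         0.         0.         0.        ] [[ 0.39084785 -0.92045455 -0.00117354]
 [-0.85619646 -0.36309366 -0.36754675]
 [ 0.33788397  0.14465964 -0.93000431]] [-0.42158182  0.41587407  1.70283632]
```

View pics/scene0.png

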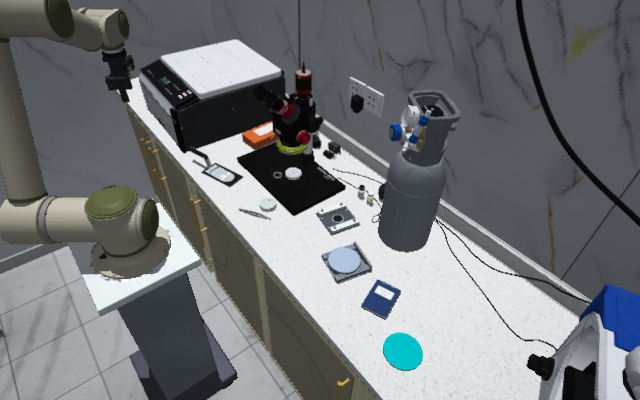

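View pics/top0.png

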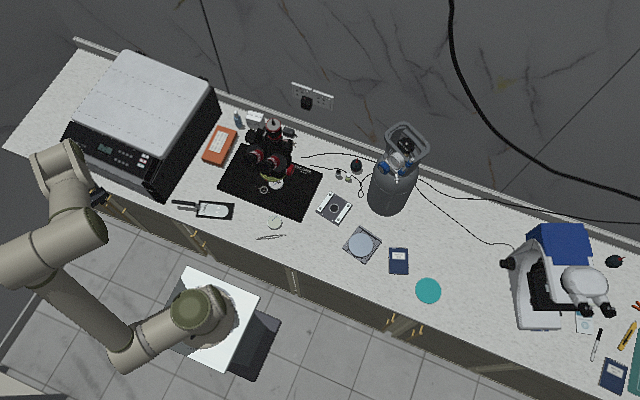

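The scene picture shows the lifter on its mat at (215,170), the disc on the rack at (345,262) and the nest at (338,218). Things that could be taken for the disc are the teal disc (403,351), the dish (267,204), and the white stage (293,174). By its grey colour and rack, the one at (345,262) is the disc. In the top picture the same things are at (210,210), (363,244) and (333,207), with the teal disc at (428,290).

```bash
cat > h.py <<'E'
import numpy as np,cv2,pickle
from scipy.spatial.transform import Rotation as Ro
def pose(d,o=None):
    "camera-to-world R,c"
    if "R" in d: return d["R"].T,-d["R"].T@d["t"]
    T=np.eye(4);T[:3,:3]=Ro.from_euler('xyz',o["tool_rot"],degrees=True).as_matrix();T[:3,3]=o["ee_pos"]
    W=T@d["tool_from_camera"]; return W[:3,:3],W[:3,3]
def rays(d,px):
    u=cv2.undistortPoints(np.array(px,float).reshape(-1,1,2),d["mtx"],d["dist"])[:,0]
    return np.c_[u,np.ones(len(u))]
def plane(d,px,z,o=None):
    R,c=pose(d,o); v=rays(d,px)@R.T
    return c+v*((z-c[2])/v[:,2])[:,None]
def cloud(d,o=None):
    R,c=pose(d,o); h,w=d["range_z"].shape
    g=np.stack(np.meshgrid(np.arange(w),np.arange(h)),-1).reshape(-1,2)
    return ((rays(d,g)*d["range_z"].reshape(-1,1))@R.T+c).reshape(h,w,3)
E
python3 - <<'E'
from h import *
for n in("top","scene"):
    d=pickle.load(open(n+"0.pkl","rb")); P=cloud(d)
    pts=dict(top=dict(disc=(363,244),nest=(333,207),blade=(215,210),handle=(184,206),dish=(275,222),tw0=(257,238),tw1=(286,236),teal=(428,290)),
      scene=dict(disc=(345,261),nest=(338,218),blade=(225,174),handle=(200,156),dish=(267,204),tw0=(240,208),tw1=(270,217),teal=(403,351)))[n]
    for k,p in pts.items(): print(n,k,P[p[1],p[0]].round(3))
    img=d["img"]
    if n=="top": cv2.imwrite("pics/crop0.png",np.hstack([cv2.resize(img[185:285,160:420],None,fx=3,fy=3,interpolation=cv2.INTER_CUBIC)]))
E
```

```text
top disc [ 0.495 -0.453  0.021]
top nest [ 0.601 -0.282  0.004]
top blade [0.4   0.161 0.001]
top handle [ 0.368  0.291 -0.01 ]
top dish [ 0.443 -0.093  0.019]
top tw0 [ 0.357 -0.052  0.005]
top tw1 [ 0.412 -0.154 -0.   ]
top teal [ 0.428 -0.747 -0.001]
scene disc [ 0.486 -0.45   0.019]
scene nest [ 0.6   -0.284  0.001]
scene blade [0.408 0.156 0.   ]
scene handle [0.362 0.255 0.047]
scene dish [ 0.44  -0.089  0.01 ]
scene tw0 [ 0.359 -0.041  0.   ]
scene tw1 [ 0.418 -0.141 -0.   ]
scene teal [ 0.423 -0.747  0.004]
```

View pics/crop0.png

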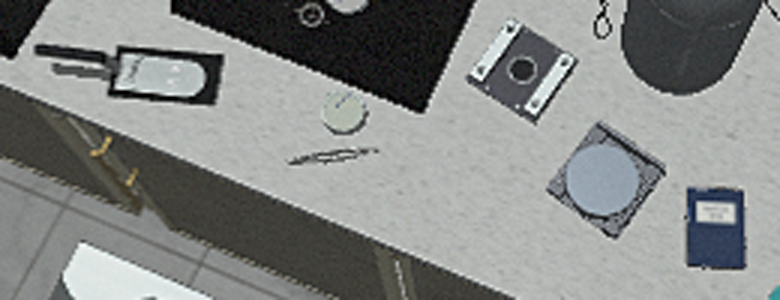

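The crop confirms it: the grey disc is on the ridged rack at (603,178), with the stop bar up-right. The nest is at (522,72). The lifter's handle is at (75,52) and its nose points right. I'm moving above the handle for a close look.

Call:
jog_arm(commands=[[[-0.01, -0.007, 0, 0], [-0.02, -0.015, 0, 0], [-0.025, -0.018, 0, 0], [-0.025, -0.018, 0, 0], [-0.025, -0.018, 0, 0], [-0.025, -0.018, 0, 0], [-0.025, -0.018, 0, 0], [-0.025, -0.018, 0, 0], [-0.022, -0.018, 0, 0], [-0.012, -0.01, 0, 0], [0, 0, 0, 0.125], [0, 0, 0, 0.125], [0, 0, 0, 0.125], [0, 0, 0, 0.125], [0, 0, 0, 0.125], [0, 0, 0, 0.125], [0, 0, 0, 0], [0, 0, 0, 0]]], hand=0)

```text
time: 2.35
ee_pos: [0.3588, 0.2657, 0.2637]
tool_rot: [-180.0, -0.0, 112.3]
wrist_force: [0.3, -0.9, 0.3]
width: 0.088
finger_force: 0.0
```

Run:
```python
from h import *
from workcell import bot
o=bot.observe(); d=bot.get_image("wrist"); pickle.dump((o,d),open("w1.pkl","wb"))
cv2.imwrite("pics/w1.png",d["img"]); print(o["ee_pos"],o["tool_rot"],o["time"],o["qpos"]);print(d["tool_from_camera"].round(3),d["mtx"])
```

```text
[0.35884421 0.26568399 0.26372285] [-1.79994325e+02 -1.37115663e-04  1.12315789e+02] 2.35 [ 2.12580673e+01  1.13795858e+01  8.95853391e+01  3.29287774e-05
  7.90407520e+01 -1.05772764e+00]
[[-0.    -0.946 -0.325  0.085]
 [ 1.    -0.001  0.001  0.001]
 [-0.001 -0.325  0.946 -0.121]
 [ 0.     0.     0.     1.   ]] [[298.99964488   0.         323.52472498]
 [  0.         298.99964488 207.01152186]
 [  0.           0.           1.        ]]
```

View pics/w1.png

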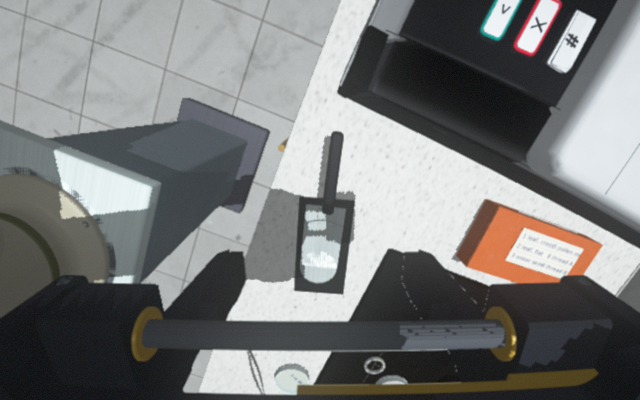

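The wrist view shows the handle running from (338,133) to (328,212). The blade and lip are on the mat, with the nose at about (318,282).

Run:
```python
from h import *
o,d=pickle.load(open("w1.pkl","rb")); P=cloud(d,o); g=cv2.cvtColor(d["img"],cv2.COLOR_BGR2GRAY)
H=np.zeros(g.shape,bool);H[115:225,315:350]=1
m=H&(P[...,2]>.045)&(P[...,2]<.075)&(g<90); q=P[m]; print(len(q),"z med",np.median(q[:,2]),q[:,2].min(),q[:,2].max())
c=q[:,:2].mean(0); u=np.linalg.svd(q[:,:2]-c,full_matrices=False)[2][0]; s=(q[:,:2]-c)@u
if u[1]>0:u=-u
s=(q[:,:2]-c)@u
print("handle c",c,"yaw",np.degrees(np.arctan2(u[1],u[0])),"extent",s.min(),s.max(), "w",np.ptp((q[:,:2]-c)@[-u[1],u[0]]))
mid=(s.min()+s.max())/2; hc=c+u*mid; print("origin from handle",hc+u*.130,"grip",hc+u*.020)
# handle by colour: ray onto top plane z=.058
m2=(H&(g<60)).astype(np.uint8); m2=cv2.morphologyEx(m2,cv2.MORPH_OPEN,np.ones((3,3)))
m2[200:]=0
ys,xs=np.nonzero(m2); w=plane(d,np.c_[xs,ys],.058,o)[:,:2]; cc=w.mean(0);uu=np.linalg.svd(w-cc,full_matrices=False)[2][0]; uu*=-np.sign(uu[1]); print("color handle",cc,np.degrees(np.arctan2(uu[1],uu[0])),((w-cc)@uu).min(),((w-cc)@uu).max())
# blade
B=np.zeros(g.shape,np.uint8);B[205:288,300:350]=1
mm=((g>95)&(B>0)).astype(np.uint8);n,l,st,ce=cv2.connectedComponentsWithStats(mm);k=1+np.argmax(st[1:,4]);print(st[k])
ys,xs=np.nonzero(l==k); w=plane(d,np.c_[xs,ys],.005,o)[:,:2]
a=(w-hc)@u; b=(w-hc)@[-u[1],u[0]]; print("blade a",a.min(),a.max(),"b",b.min(),b.max())
for lo in np.arange(.06,.17,.02):
  k=(a>lo)&(a<lo+.01); print(lo,b[k].min().round(4),b[k].max().round(4)) if k.any() else 0
ys,xs=np.nonzero((g<50)&(B>0)|((g<45)&(np.indices(g.shape)[0]>=195)&(np.indices(g.shape)[0]<300)&(abs(np.indices(g.shape)[1]-325)<35)))
cn=plane(d,[(300,198),(355,200),(342,293),(296,290)],.002,o)[:,:2]; print("mat",cn,cn.mean(0))
```

```text
956 z med 0.058083039095586986 0.04989555963769815 0.06042500450785787
handle c [0.36454257 0.2803532 ] yaw -74.14692205755277 extent -0.04591957440617306 0.04800319396418306 w 0.014463513948043866
origin from handle [0.40033946 0.15429552] grip [0.37029059 0.2601117 ]Traceback (most recent call last):
  File "<stdin>", line 13, in <module>
  File "h.py", line 12, in plane
    R,c=pose(d,o); v=rays(d,px)@R.T
                     ~~~~^^^^^^
  File "h.py", line 9, in rays
    u=cv2.undistortPoints(np.array(px,float).reshape(-1,1,2),d["mtx"],d["dist"])[:,0]
      ~~~~~~~~~~~~~~~~~~~^^^^^^^^^^^^^^^^^^^^^^^^^^^^^^^^^^^^^^^^^^^^^^^^^^^^^^^
cv2.error: OpenCV(4.12.0) /io/opencv/modules/calib3d/src/undistort.dispatch.cpp:347: error: (-215:Assertion failed) CV_IS_MAT(_src) && CV_IS_MAT(_dst) && (_src->rows == 1 || _src->cols == 1) && (_dst->rows == 1 || _dst->cols == 1) && _src->cols + _src->rows - 1 == _dst->rows + _dst->cols - 1 && (CV_MAT_TYPE(_src->type) == CV_32FC2 || CV_MAT_TYPE(_src->type) == CV_64FC2) && (CV_MAT_TYPE(_dst->type) == CV_32FC2 || CV_MAT_TYPE(_dst->type) == CV_64FC2) in function 'cvUndistortPointsInternal'
```

The handle fits the given sizes: top at 0.058, 94 mm long, 14 mm wide. Next I'll check the blade and mat for consistency, and record the lifter's starting pose.

Run:
```python
from h import *
o,d=pickle.load(open("w1.pkl","rb")); g=cv2.cvtColor(d["img"],cv2.COLOR_BGR2GRAY)
hc=np.array([.37029,.26011]);ya=np.radians(-74.15);u=np.array([np.cos(ya),np.sin(ya)]);v=np.array([-u[1],u[0]])
yy,xx=np.indices(g.shape); w=plane(d,np.c_[xx.ravel(),yy.ravel()],.005,o)[:,:2]
A=((w-hc)@u-.110).reshape(g.shape);B=((w-hc)@v).reshape(g.shape)
box=(A>-.1)&(A<.08)&(abs(B)<.06)
for a in (-.04,-.02,0,.02,.03,.04):
  k=box&(abs(A-a)<.003); 
  lo=[B[k&(g>75)&(abs(B)<.031)].min(),B[k&(g>75)&(abs(B)<.031)].max()] if (k&(g>75)&(abs(B)<.031)).any() else None
  dk=B[k&(g<60)]; print(a,"blade b",np.round(lo,4),"mat b",dk.min().round(4),dk.max().round(4))
k=box&(abs(B)<.006); print("nose A",A[k&(g>75)&(A<.055)].max(), "mat end", A[k&(g<60)].max())
k=box&(abs(abs(B)-.033)<.003); print("mat A",A[k&(g<60)].min(),A[k&(g<60)].max())
pts=np.c_[xx.ravel(),yy.ravel()][(box&(abs(B)>.029)&(abs(B)<.045)&(g<60)).ravel()]
m=(box&(g<62)&(A>-.095)&(abs(B)<.045)); mw=plane(d,np.c_[xx[m],yy[m]],.002,o)[:,:2].astype(np.float32)
print(cv2.minAreaRect(mw*1000))
print(o["tool_rot"])
yt=np.radians(o["tool_rot"][2]);tx=np.array([np.cos(yt),np.sin(yt)]);ty=np.array([np.sin(yt),-np.cos(yt)])
dl=hc-o["ee_pos"][:2]; print("shift tool",dl@tx,dl@ty)
```

```text
-0.04 blade b [-0.0272  0.0271] mat b -0.0343 0.0356
-0.02 blade b [-0.0271  0.0281] mat b -0.0328 -0.0285
0 blade b [-0.0268  0.028 ] mat b -0.0325 -0.0293
0.02 blade b [-0.0266  0.0277] mat b -0.0323 -0.0291
0.03 blade b [-0.0242  0.0256] mat b -0.0315 -0.0268
0.04 blade b [-0.0204  0.0194] mat b -0.0307 -0.0262
nose A 0.04791386022387899 mat end -0.06514370997749253
mat A -0.0826749067564331 0.03930745627136918
((398.132568359375, 169.17263793945312), (71.6297836303711, 148.7416229248047), 17.36071014404297)
[-1.79994325e+02 -1.37115663e-04  1.12315789e+02]
shift tool -0.009502618642726411 0.008472052691154218
```

Call:
jog_arm(commands=[[[0, 0, 0, 0.113], [-0.0085, 0.0095, 0.01, 0], [0, 0, 0.02, 0], [0, 0, 0.03, 0], [0, 0, 0.03, 0], [0, 0, 0.03, 0], [0, 0, 0.03, 0], [0, 0, 0.025, 0], [0, 0, 0.018, 0], [0, 0, 0.01, 0], [0, 0, 0.0047, 0], [0, 0, 0, 0], [0, 0, 0, 0]]], hand=0)

```text
time: 4.03
ee_pos: [0.3706, 0.2602, 0.0565]
tool_rot: [179.9, -0.0, 105.7]
wrist_force: [-0.6, 0.1, 0.2]
width: 0.0879
finger_force: 0.0
```

Call:
jog_arm(commands=[[[0, 0, 0, 0], [0, 0, 0, 0], [0, 0, 0, 0], [0, 0, 0, 0], [0, 0, 0, 0], [0, 0, 0, 0], [0, 0, 0, 0], [0, 0, 0, 0]]], hand=255, grip_force=45)

```text
time: 5.03
ee_pos: [0.3703, 0.2601, 0.056]
tool_rot: [-180.0, 0.0, 105.7]
wrist_force: [-0.2, -0.0, 0.5]
width: 0.0133
finger_force: 45.0
```

Call:
jog_arm(commands=[[[0, 0, -0.005, 0], [0, 0, -0.01, 0], [0, 0, -0.02, 0], [0, 0, -0.025, 0], [0, 0, -0.025, 0], [0, 0, -0.025, 0], [0, 0, -0.02, 0], [0, 0, -0.01, 0], [0, 0, 0, 0], [0, 0, 0, 0]]])

```text
time: 6.28
ee_pos: [0.3701, 0.26, 0.1954]
tool_rot: [-179.9, 0.0, 105.7]
wrist_force: [-0.7, 0.5, -1.0]
width: 0.013
finger_force: 45.0
```

Run:
```python
from h import *
from workcell import bot
o=bot.observe(); print(o["ee_pos"],o["tool_rot"],o["width"],o["qpos"])
d=pickle.load(open("top0.pkl","rb")); e=pickle.load(open("scene0.pkl","rb"))
for nm,d,box,bn in(("top",d,(340,220,388,268),(310,183,358,230)),("scene",e,(318,238,378,286),(312,196,366,240))):
  hsv=cv2.cvtColor(d["img"],cv2.COLOR_BGR2HSV).astype(int); yy,xx=np.indices(hsv.shape[:2])
  ib=lambda b:(xx>b[0])&(xx<b[2])&(yy>b[1])&(yy<b[3])
  m=ib(box)&(hsv[...,2]>120)&(hsv[...,1]>30)
  n,l,st,ce=cv2.connectedComponentsWithStats(m.astype(np.uint8));k=1+np.argmax(st[1:,4])
  c=max(cv2.findContours((l==k).astype(np.uint8),cv2.RETR_EXTERNAL,cv2.CHAIN_APPROX_NONE)[0],key=len)[:,0].astype(float)
  w=plane(d,c,.02)[:,:2].astype(np.float32)*1000; print(nm,"disc",cv2.fitEllipse(w),st[k])
  m=ib(box)&(hsv[...,2]<145)&(l!=k); n,l2,st,ce=cv2.connectedComponentsWithStats((ib(box)&((hsv[...,2]<140)|(l==k))).astype(np.uint8));k=1+np.argmax(st[1:,4])
  w=plane(d,np.c_[xx[l2==k],yy[l2==k]],.01)[:,:2].astype(np.float32)*1000; print(" rack rect",cv2.minAreaRect(w))
  m=ib(bn)&(hsv[...,2]<140); n,l2,st,ce=cv2.connectedComponentsWithStats(m.astype(np.uint8));k=1+np.argmax(st[1:,4])
  w=plane(d,np.c_[xx[l2==k],yy[l2==k]],.004)[:,:2].astype(np.float32)*1000; print(" nest dark rect",cv2.minAreaRect(w))
```

```text
[0.37005946 0.25997464 0.19542753] [-1.79921120e+02  7.38226294e-03  1.05695140e+02] 0.013048193602101814 [ 2.00306963e+01  1.61369362e+01  9.55887895e+01 -1.50405020e-03
  6.83534869e+01  4.33611683e+00]
top disc ((490.3206481933594, -442.7962341308594), (90.9984359741211, 92.27153015136719), 29.577510833740234) [348 233  25  23 431]
 rack rect ((496.939208984375, -448.60821533203125), (115.16646575927734, 126.22073364257812), 75.28947448730469)
 nest dark rect ((597.541748046875, -285.88714599609375), (116.50227355957031, 114.25650024414062), 78.4849853515625)
scene disc ((486.4029541015625, -448.66619873046875), (112.19210052490234, 123.66687774658203), 72.88284301757812) [323 244  47  37 899]
 rack rect ((491.01959228515625, -449.465576171875), (121.7703857421875, 121.88541412353516), 75.80768585205078)
 nest dark rect ((593.4794311523438, -288.0902099609375), (111.858642578125, 110.77387237548828), 78.18771362304688)
```

Call:
jog_arm(commands=[[[-0.01, -0.005, 0, 0], [-0.02, -0.011, 0, 0], [-0.026, -0.014, 0, 0], [-0.03, -0.016, 0, 0], [-0.03, -0.016, 0, 0], [-0.029, -0.015, 0, 0], [-0.03, -0.0085, 0, 0], [-0.03, -0.0085, 0, 0], [-0.03, -0.0085, 0, 0], [-0.03, -0.0085, 0, 0], [-0.03, -0.0085, 0, 0], [-0.03, -0.0085, 0, 0], [-0.03, -0.0085, 0, 0], [-0.02, -0.0055, 0, 0], [-0.01, -0.003, 0, 0], [0, 0, 0, 0]]])

```text
time: 8.28
ee_pos: [0.3346, -0.1499, 0.1958]
tool_rot: [-180.0, -0.0, 105.6]
wrist_force: [0.0, -0.9, -0.5]
width: 0.0135
finger_force: 45.0
```

Call:
jog_arm(commands=[[[0, 0, -0.01, -0.05], [0, 0, -0.015, -0.1], [0, 0, -0.015, -0.12], [0, 0, -0.015, -0.12], [0, 0, -0.015, -0.12], [0, 0, -0.015, -0.12], [0, 0, -0.015, -0.12], [0, 0, -0.015, -0.12], [0, 0, -0.01, -0.1], [0, 0, -0.01, -0.06], [0, 0, 0, 0], [0, 0, 0, 0]]])

```text
time: 9.78
ee_pos: [0.3348, -0.1492, 0.3305]
tool_rot: [180.0, -0.0, 164.7]
wrist_force: [0.3, -0.6, -0.2]
width: 0.0134
finger_force: 45.0
```

Call:
jog_arm(commands=[[[-0.0075, -0.01, 0, 0], [-0.015, -0.022, 0, 0], [-0.019, -0.029, 0, 0], [-0.02, -0.03, 0, 0], [-0.02, -0.03, 0, 0], [-0.02, -0.03, 0, 0], [-0.02, -0.03, 0, 0], [-0.019, -0.029, 0, 0], [-0.015, -0.022, 0, 0], [-0.01, -0.013, 0, 0], [0, 0, 0, 0], [0, 0, 0, 0], [0, 0, 0, 0]]])

```text
time: 11.4
ee_pos: [0.4299, -0.4292, 0.3313]
tool_rot: [-180.0, 0.0, 164.7]
wrist_force: [0.4, 0.7, -1.0]
width: 0.0131
finger_force: 45.0
```

Run:
```python
from h import *
from workcell import bot
o=bot.observe(); d=bot.get_image("wrist"); pickle.dump((o,d),open("w2.pkl","wb"))
cv2.imwrite("pics/w2.png",d["img"]); print(o["ee_pos"],o["tool_rot"],o["time"],o["qpos"])
```

```text
[ 0.42990171 -0.42923379  0.33130143] [-1.79992999e+02  1.16113541e-02  1.64725939e+02] 11.4 [-5.61084936e+01  2.59232896e+01  5.66483169e+01  2.31458411e-03
  9.74150304e+01 -1.30834132e+02]
```

View pics/w2.png

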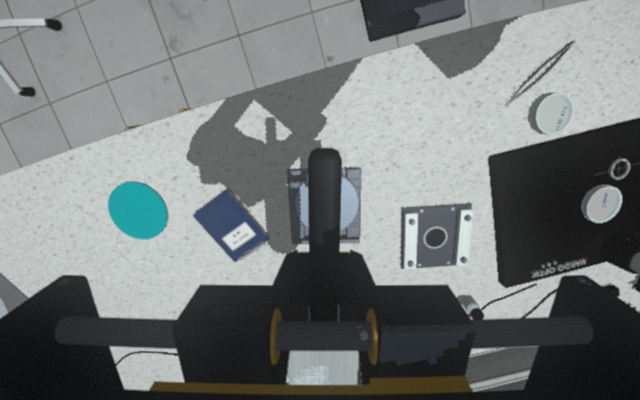

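The view shows the rack at (325,205) with the grey disc on it, partly behind the handle. The nest, with its ledges and four posts, is at (436,236). The teal disc at (138,210) is the decoy.

```bash
cat > m2.py <<'E'
from h import *
from scipy.optimize import least_squares
o,d=pickle.load(open("w2.pkl","rb")); P=cloud(d,o); img=d["img"]; hsv=cv2.cvtColor(img,cv2.COLOR_BGR2HSV).astype(int)
yy,xx=np.indices(hsv.shape[:2]); ib=lambda b:(xx>=b[0])&(xx<=b[2])&(yy>=b[1])&(yy<=b[3])
print("table z",np.median(P[100:140,200:240,2]),"disc",P[205,350],img[205,350],hsv[205,350],"nest",P[240,460,2],hsv[240,467],hsv[240,455])
# nest ledges (bright)
for b in ((398,200,424,272),(446,200,476,272)):
  m=ib(b)&(P[...,2]>.010)&(P[...,2]<.020)
  n,l,st,ce=cv2.connectedComponentsWithStats(m.astype(np.uint8));k=1+np.argmax(st[1:,4]);mk=l==k
  print("ledge depth",cv2.minAreaRect(P[mk][:,:2].astype(np.float32)*1000),"z",np.median(P[mk][:,2]))
# nest base by colour on z=.004
m=ib((395,198,480,275))&(hsv[...,2]<125)
n,l,st,ce=cv2.connectedComponentsWithStats(m.astype(np.uint8));k=1+np.argmax(st[1:,4])
print("nest dark",cv2.minAreaRect(plane(d,np.c_[xx[l==k],yy[l==k]],.004,o)[:,:2].astype(np.float32)*1000))
# central hole / bore
# disc
m=(ib((285,160,365,250))&(hsv[...,1]>40)&(hsv[...,2]>110)&(hsv[...,0]>90)&(hsv[...,0]<125)).astype(np.uint8)
n,l,st,ce=cv2.connectedComponentsWithStats(m);print(st[1:][st[1:,4]>20])
cv2.imwrite("pics/crop2.png",cv2.resize(np.hstack([img[155:275,275:490],np.repeat(m[155:275,275:375,None]*255,3,2)]),None,fx=2.5,fy=2.5,interpolation=cv2.INTER_CUBIC))
E
python3 m2.py
```

```text
table z 0.0002200014074267287 disc [ 0.50052284 -0.40578373  0.02052949] [195 176 158] [105  48 195] nest 0.017138956926119164 [ 90  14 226] [102  17  77]
ledge depth ((588.7586059570312, -326.339111328125), (19.96141815185547, 100.69397735595703), 78.41202545166016) z 0.016245254251833846
ledge depth ((606.3712768554688, -239.90052795410156), (21.8822021484375, 101.4933853149414), 79.07513427734375) z 0.016365946392138286
nest dark ((597.0537109375, -284.220947265625), (112.30558776855469, 111.49222564697266), 78.40056610107422)
[[340 178  18  52 677]
 [299 183  10  45 348]]
```

View pics/crop2.png

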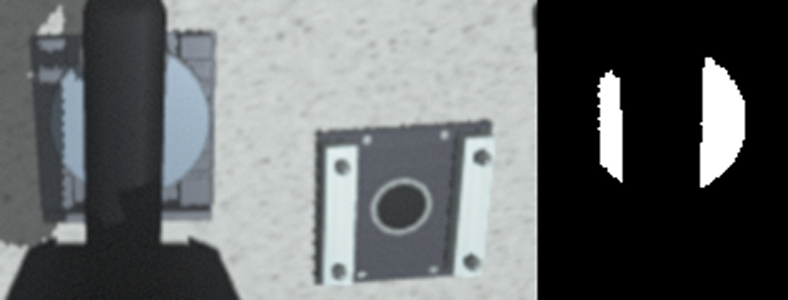

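```bash
cat >> m2.py <<'E'
k=[i for i in range(1,n) if st[i,0]==340][0]
c=cv2.findContours((l==k).astype(np.uint8),cv2.RETR_EXTERNAL,cv2.CHAIN_APPROX_NONE)[0][0][:,0].astype(float)
a=c[(c[:,0]>342)]; w=plane(d,a,.020,o)[:,:2]*1000
r=least_squares(lambda p:np.hypot(*(w-p[:2]).T)-50,[488,-447],loss='soft_l1'); print("disc fit r50",r.x,np.abs(r.fun).max(),len(w))
r=least_squares(lambda p:np.hypot(*(w-p[:2]).T)-p[2],[488,-447,50],loss='soft_l1'); print("free",r.x)
# rack: all points z>.008 in box not handle
m=ib((280,160,368,250))&(P[...,2]>.010)&(P[...,2]<.026)
n,l,st,ce=cv2.connectedComponentsWithStats(m.astype(np.uint8))
q=P[m][:,:2].astype(np.float32)*1000; print("rack h>10",cv2.minAreaRect(q),m.sum())
ri=m&(xx>340); L=m&(xx<312)
for nm,s in(("R",ri),("L",L)):
  ys=np.arange(st[1:,1].min(),250); e=[]
  for y in range(172,240):
    x=xx[y][s[y]]
    if len(x): e.append(P[y,x.max() if nm=="R" else x.min(),:2]*1000)
  e=np.array(e); vx,vy,x0,y0=cv2.fitLine(e.astype(np.float32),cv2.DIST_HUBER,0,.01,.01).ravel(); print(nm,"edge yaw",np.degrees(np.arctan(vy/vx)),x0,y0)
E
python3 m2.py | tail -5
```

```text
disc fit r50 [ 488.91557495 -443.11637689] 1.6669630738922763 56
free [ 489.60067313 -440.06228458   47.25274721]
rack h>10 ((494.77264404296875, -444.583740234375), (108.28715515136719, 116.55298614501953), 76.02482604980469) 2541
R edge yaw -13.893004 507.78647 -393.1447
L edge yaw -13.81975 470.91083 -493.31763
```

Call:
jog_arm(commands=[[[0.007, 0, 0, -0.024], [0.015, 0, 0, 0], [0.022, 0, 0, 0], [0.025, 0, 0, 0], [0.025, 0.0005, 0.005, 0], [0.025, 0, 0.01, 0], [0.022, 0, 0.02, 0], [0.015, 0, 0.03, 0], [0.008, 0, 0.035, 0], [0, 0, 0.035, 0], [0, 0, 0.035, 0], [0, 0, 0.035, 0], [0, 0, 0.03, 0], [0, 0, 0.02, 0], [0, 0, 0.01, 0], [0, 0, 0.0043, 0], [0, 0, 0, 0], [0, 0, 0, 0]]])

```text
time: 13.7
ee_pos: [0.2711, -0.3899, 0.0624]
tool_rot: [-179.9, 0.0, 166.1]
wrist_force: [0.2, -0.4, -0.9]
width: 0.013
finger_force: 45.0
```

Run:
```python
from h import *
from workcell import bot
o=bot.observe(); print(o["ee_pos"],o["tool_rot"],o["time"],o["qpos"])
ims=[]
for n in("scene","top","wrist"):
    d=bot.get_image(n); pickle.dump((o,d),open(n+"3.pkl","wb")); ims.append(d["img"])
s=ims[0][215:300,270:400];t=ims[1][200:285,300:430]
cv2.imwrite("pics/pre.png",cv2.resize(np.hstack([s,t]),None,fx=3,fy=3,interpolation=cv2.INTER_CUBIC))
```

```text
[ 0.27109553 -0.38990328  0.06235036] [-1.79940064e+02  4.01995446e-02  1.66099197e+02] 13.7 [-6.95145326e+01  2.96131690e+01  1.01895967e+02 -9.03044016e-04
  4.84186983e+01 -1.45613110e+02]
```

View pics/pre.png

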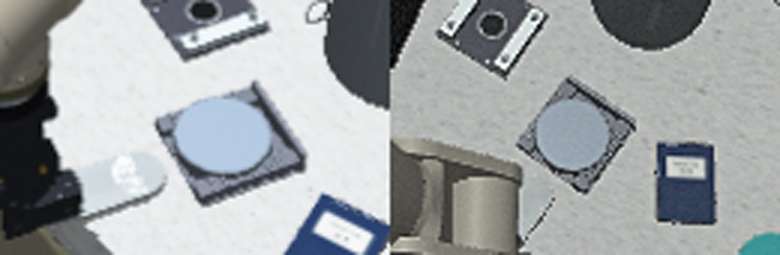

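The scene half shows the blade level on the bench side of the rack, with its nose at (160,170), just before the open end. I'll check the blade's height and line from the scene camera.

```bash
cat > m3.py <<'E'
from h import *
import sys
from scipy.optimize import least_squares
def discfit(d,z,box,o=None,dark=False):
    hsv=cv2.cvtColor(d["img"],cv2.COLOR_BGR2HSV).astype(int);yy,xx=np.indices(hsv.shape[:2])
    m=((xx>box[0])&(xx<box[2])&(yy>box[1])&(yy<box[3])&(hsv[...,1]>38)&(hsv[...,2]>135)&(hsv[...,0]>95)&(hsv[...,0]<120)).astype(np.uint8)
    n,l,st,_=cv2.connectedComponentsWithStats(m);k=1+np.argmax(st[1:,4])
    c=max(cv2.findContours((l==k).astype(np.uint8),cv2.RETR_EXTERNAL,cv2.CHAIN_APPROX_NONE)[0],key=len)
    c=cv2.convexHull(c)[:,0].astype(float); w=plane(d,c,z)[:,:2]*1000
    r=least_squares(lambda p:np.hypot(*(w-p[:2]).T)-p[2],[*w.mean(0),50],loss='soft_l1');return r.x,st[k]
if __name__=="__main__":
    o,d=pickle.load(open("scene3.pkl","rb"));print("scene disc",discfit(d,.02,(318,235,380,290)))
    o2,t=pickle.load(open("top3.pkl","rb"));print("top disc",discfit(t,.02,(335,220,390,270)))
    P=cloud(d); ya=np.radians(-13.9);u=np.array([np.cos(ya),np.sin(ya)]);v=np.array([-u[1],u[0]])
    W=np.array([.4892,-.4433]); A=(P[...,:2]-W)@u;B=(P[...,:2]-W)@v;Z=P[...,2]
    for a in np.arange(-.15,-.065,.01):
        k=(abs(A-a)<.005)&(abs(B)<.05)&(Z>.005)&(Z<.03)
        if k.sum()>3: print(round(a,3),"b",B[k].min().round(4),B[k].max().round(4),"z",np.median(Z[k]).round(4),k.sum())
    k=(A<-.06)&(abs(B)<.01)&(Z>.005)&(Z<.02);print("nose",A[k].max())
    for b in(-.045,.045): 
        k=(abs(B-b)<.006)&(abs(A)<.04);print("rail z",b,np.median(Z[k]))
    k=(np.hypot(A,B)<.03);print("disc z",np.median(Z[k]))
E
python3 m3.py
```

```text
scene disc (array([ 488.01429513, -442.45586416,   49.85950867]), array([327, 246,  34,  27, 672], dtype=int32))
top disc (array([ 490.80871599, -462.75641174,    3.95284141]), array([364, 245,   3,   2,   3], dtype=int32))
-0.15 b -0.0303 0.0235 z 0.0095 46
-0.14 b -0.0307 0.0228 z 0.0091 51
-0.13 b -0.0311 0.0214 z 0.0097 49
-0.12 b -0.0313 0.0241 z 0.0096 52
-0.11 b -0.0312 0.0231 z 0.0085 50
-0.1 b -0.0303 0.0235 z 0.0092 52
-0.09 b -0.0305 0.0183 z 0.0085 46
-0.08 b -0.0271 0.0161 z 0.0085 38
-0.07 b -0.015 0.0136 z 0.0079 13
nose -0.06989193657306672
rail z -0.045 0.01553567138255113
rail z 0.045 0.016336450532603297
disc z 0.018468350421140367
```

```bash
cat >> m3.py <<'E'
    for a in (-.04,-.02,.02,.04):
        k=(abs(A-a)<.004)&(abs(B)<.07)&(Z>.011)&(Z<.03); print("rack/disc",a,B[k].min().round(4),B[k].max().round(4))
    # blade by colour on plane z=.011
    g=cv2.cvtColor(d["img"],cv2.COLOR_BGR2GRAY);yy,xx=np.indices(g.shape)
    w=plane(d,np.c_[xx.ravel(),yy.ravel()],.011)[:,:2];a2=((w-W)@u).reshape(g.shape);b2=((w-W)@v).reshape(g.shape)
    for a in(-.13,-.12,-.11,-.10):
        for b in np.arange(-.04,.041,.004): 
            j=np.argmin((a2-a)**2+(b2-b)**2); print(g.ravel()[j],end=" ")
        print()
E
python3 m3.py | tail -8
```

```text
rack/disc -0.04 -0.0566 0.0486
rack/disc -0.02 -0.0577 0.0434
rack/disc 0.02 -0.0574 0.0487
rack/disc 0.04 -0.0576 0.0452
197 129 108 209 222 221 220 218 215 215 214 213 215 216 218 219 218 234 237 237 234 
236 151 101 206 221 221 220 225 226 235 240 242 240 217 218 218 218 235 233 231 236 
236 127 99 205 234 250 234 239 240 224 244 244 243 249 249 220 233 238 238 238 238 
235 123 99 242 232 228 238 235 226 215 247 244 239 252 238 230 232 235 238 237 237
```

Call:
jog_arm(commands=[[[-0.004, 0, 0, 0], [-0.008, 0, 0, 0], [-0.01, 0, 0, 0], [-0.01, 0, 0, 0], [-0.01, 0, 0, 0], [-0.01, 0, 0, 0], [-0.01, 0, 0, 0], [-0.01, 0, 0, 0], [-0.01, 0, 0, 0], [-0.01, 0, 0, 0], [-0.009, 0, 0, 0], [-0.006, 0, 0, 0], [-0.004, 0, 0, 0], [-0.002, 0, 0, 0], [0, 0, 0, 0], [0, 0, 0, 0]]])

```text
time: 15.85
ee_pos: [0.3805, -0.4168, 0.0617]
tool_rot: [180.0, -0.0, 166.1]
wrist_force: [-0.1, -0.0, -0.8]
width: 0.0133
finger_force: 45.0
```

```bash
cat > s.py <<'E'
from h import *
from m3 import discfit
from workcell import bot
import sys
o=bot.observe(); print(o["ee_pos"].round(4),o["tool_rot"].round(2),o["time"],o["wrist_force"].round(1),o["wrist_torque"].round(2),o["width"])
d=bot.get_image("scene"); pickle.dump((o,d),open("s.pkl","wb"))
z=float(sys.argv[1]); b=[int(i) for i in sys.argv[2:6]]
print("disc",discfit(d,z,b))
x,st=discfit(d,z,b)
hsv=d["img"];P=cloud(d);cx,cy=st[0]+st[2]//2,st[1]+st[3]//2
q=P[cy-6:cy+7,cx-9:cx+10].reshape(-1,3);A=np.c_[q[:,:2]-q[:,:2].mean(0),np.ones(len(q))];c=np.linalg.lstsq(A,q[:,2],rcond=None)[0];print("z",c[2],"slope deg x,y",np.degrees(c[:2]))
E
python3 s.py .02 318 235 380 290
```

```text
[ 0.3805 -0.4168  0.0617] [ 1.7999e+02 -1.0000e-02  1.6608e+02] 15.85 [-0.1 -0.  -0.8] [0.   0.07 0.04] 0.013346046969287637
disc (array([ 488.8173189 , -443.13021895,   48.93731898]), array([329, 246,  32,  27, 583], dtype=int32))
z 0.025959241279411998 slope deg x,y [-43.39913285 -46.78082   ]
```

Call:
jog_arm(commands=[[[0, 0, -0.001, 0], [0, 0, -0.002, 0], [0, 0, -0.001, 0], [0, 0, -0.001, 0], [0, 0, -0.001, 0], [0, 0, -0.001, 0], [0, 0, -0.001, 0], [0, 0, -0.002, 0], [0, 0, -0.004, 0], [0, 0, -0.006, 0], [0, 0, -0.008, 0], [0, 0, -0.01, 0], [0, 0, -0.01, 0], [0, 0, -0.008, 0], [0, 0, -0.005, 0], [0, 0, -0.002, 0], [0, 0, 0, 0], [0, 0, 0, 0]]])

```text
time: 18.15
ee_pos: [0.3806, -0.4167, 0.1244]
tool_rot: [180.0, -0.0, 166.1]
wrist_force: [0.8, -0.2, -1.9]
width: 0.0129
finger_force: 45.0
```

```bash
python3 s.py .071 310 215 380 285
python3 - <<'E'
from h import *
o,d=pickle.load(open("s.pkl","rb")); cv2.imwrite("pics/lift.png",cv2.resize(d["img"][190:300,270:410],None,fx=4,fy=4,interpolation=cv2.INTER_CUBIC))
E
```

```text
[ 0.3806 -0.4167  0.1244] [ 1.7997e+02 -2.0000e-02  1.6609e+02] 18.15 [ 0.8 -0.2 -1.9] [ 0.08  0.15 -0.01] 0.012887154310268871
disc (array([ 489.05599661, -440.8270395 ,   47.95261324]), array([331, 236,  31,  25, 540], dtype=int32))
z 0.08239649026291926 slope deg x,y [-40.09709337 -28.08299502]
```

View pics/lift.png

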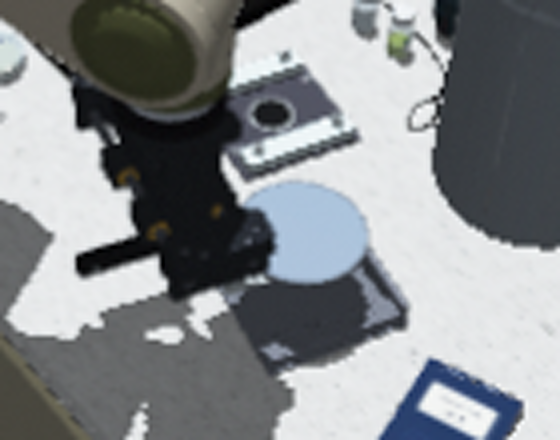

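The disc is riding on the blade above the rack (centre at crop (305,232)), and the gripper covers its near edge. Next I'll refine its place and level using visible arc pixels only.

```bash
cat > ride.py <<'E'
from h import *
from scipy.optimize import least_squares
from workcell import bot
import sys
def ride(live=True,save="r.pkl"):
    o=bot.observe(); D={n:bot.get_image(n) for n in("scene","top")}; pickle.dump((o,D),open(save,"wb"))
    ya=np.radians(o["tool_rot"][2]-180);u=np.array([np.cos(ya),np.sin(ya)]);v=np.array([-u[1],u[0]])
    O=o["ee_pos"][:2]+u*.110; zt=o["ee_pos"][2]-.054+.007; print("O",O,"ztop",zt,"yaw",np.degrees(ya),"t",o["time"])
    for n,d in D.items():
        hsv=cv2.cvtColor(d["img"],cv2.COLOR_BGR2HSV).astype(int);yy,xx=np.indices(hsv.shape[:2])
        w=plane(d,np.c_[xx.ravel(),yy.ravel()],zt)[:,:2];A=((w-O)@u).reshape(xx.shape);B=((w-O)@v).reshape(xx.shape);A+=0
        near=np.hypot(A,B)<.065
        m=(near&(hsv[...,1]>30)&(hsv[...,2]>115)&(hsv[...,0]>95)&(hsv[...,0]<122)).astype(np.uint8)
        k,l,st,_=cv2.connectedComponentsWithStats(m);k=1+np.argmax(st[1:,4])
        c=max(cv2.findContours((l==k).astype(np.uint8),cv2.RETR_EXTERNAL,cv2.CHAIN_APPROX_NONE)[0],key=len)[:,0]
        hull=cv2.convexHull(c)[:,0]
        a,b=A[c[:,1],c[:,0]]*1000,B[c[:,1],c[:,0]]*1000
        f=np.hypot(a,b)>44; a,b=a[f],b[f]
        r=least_squares(lambda p:np.hypot(a-p[0],b-p[1])-p[2],[0,0,50],loss='soft_l1');r5=least_squares(lambda p:np.hypot(a-p[0],b-p[1])-49.5,[0,0],loss='soft_l1')
        print(n,"disc in lifter: free",r.x.round(2),"fixed",r5.x.round(2),len(a),st[k][4])
        P=cloud(d);mk=cv2.erode((l==k).astype(np.uint8),np.ones((5,5)))>0;q=P[mk]
        if len(q)>30:
            G=np.c_[q[:,:2]-O,np.ones(len(q))];r=least_squares(lambda p:(G@p-q[:,2])*1000,[0,0,zt],loss='soft_l1').x;print("  z",r[2].round(4),"slope along,across deg",np.degrees([r[:2]@u,r[:2]@v]).round(2))
if __name__=="__main__": ride()
E
python3 ride.py
```

```text
O [ 0.48739823 -0.44315727] ztop 0.07748017104077701 yaw -13.909637645773643 t 18.2
scene disc in lifter: free [-1.12 -2.15 47.9 ] fixed [-1.3  -2.33] 74 573
  z 0.0738 slope along,across deg [-2.46 -2.03]
top disc in lifter: free [ 0.15  1.22 47.01] fixed [-2.27  3.1 ] 26 169
  z 0.0798 slope along,across deg [-4.2   4.34]
```

Run:
```python
from h import *
from scipy.optimize import least_squares
def f(d,c,zt,tag):
    hsv=cv2.cvtColor(d["img"],cv2.COLOR_BGR2HSV).astype(int);yy,xx=np.indices(hsv.shape[:2])
    w=plane(d,np.c_[xx.ravel(),yy.ravel()],zt)[:,:2];near=(np.hypot(*(w-c).T)<.06).reshape(xx.shape)
    m=(near&(hsv[...,1]>30)&(hsv[...,2]>115)&(hsv[...,0]>95)&(hsv[...,0]<122)).astype(np.uint8)
    _,l,st,_=cv2.connectedComponentsWithStats(m);k=1+np.argmax(st[1:,4]);mk=cv2.erode((l==k).astype(np.uint8),np.ones((5,5)))>0
    P=cloud(d)[mk];ya=np.radians(-13.9);u=np.array([np.cos(ya),np.sin(ya)]);v=np.array([-u[1],u[0]])
    G=np.c_[P[:,:2]-c,np.ones(len(P))];r=least_squares(lambda p:(G@p-P[:,2])*1000,[0,0,zt],loss='soft_l1');p=r.x
    print(tag,len(P),"z",p[2].round(4),"slope",np.degrees([p[:2]@u,p[:2]@v]).round(2),"rms mm",r.fun.std().round(2))
c=np.array([.4885,-.443])
f(pickle.load(open("scene0.pkl","rb")),c,.02,"s0");f(pickle.load(open("scene3.pkl","rb"))[1],c,.02,"s3");f(pickle.load(open("top0.pkl","rb")),c,.02,"t0")
o,D=pickle.load(open("r.pkl","rb"));f(D["scene"],c,.077,"ride")
```

```text
s0 471 z 0.0186 slope [-1.03 -1.96] rms mm 60.34
s3 480 z 0.0185 slope [-0.51 -1.21] rms mm 42.91
t0 168 z 0.0213 slope [-0.42 -1.09] rms mm 4.62
ride 338 z 0.0737 slope [-2.46 -2.03] rms mm 66.08
```

Call:
jog_arm(commands=[[[0, 0.003, 0, -0.003], [0, 0.008, 0, -0.006], [0, 0.013, 0, -0.006], [0, 0.017, 0, -0.006], [0, 0.02, 0, -0.006], [0, 0.02, 0, -0.006], [0, 0.02, 0, -0.006], [-0.003, 0.02, 0, -0.003], [-0.007, 0.017, 0, 0], [-0.01, 0.014, 0, 0], [-0.012, 0.01, 0, 0], [-0.012, 0.0072, 0, 0], [-0.011, 0.004, 0, 0], [-0.009, 0, 0, 0], [-0.006, 0, 0, 0], [-0.0035, 0, 0, 0], [-0.0016, 0, 0, 0], [0, 0, 0, 0], [0, 0, 0, 0]]], grip_force=50)

```text
time: 20.68
ee_pos: [0.4909, -0.2626, 0.1248]
tool_rot: [180.0, -0.0, 168.5]
wrist_force: [0.1, 0.2, -1.9]
width: 0.0134
finger_force: 50.0
```

```bash
python3 ride.py; python3 -c "
from workcell import bot;import cv2
o=bot.observe();print(o['ee_pos'],o['tool_rot'],o['qpos'])
import pickle,numpy as np;o,D=pickle.load(open('r.pkl','rb'))
cv2.imwrite('pics/hov.png',np.hstack([cv2.resize(D[n]['img'][a:a+90,b:b+100],None,fx=4,fy=4,interpolation=cv2.INTER_CUBIC) for n,a,b in(('scene',165,295),('top',165,290))]))"
```

```text
O [ 0.59865334 -0.28451442] ztop 0.0777911878265384 yaw -11.514999179679762 t 20.675
scene disc in lifter: free [-2.42 -0.77 48.22] fixed [-2.67  0.49] 41 380
  z 0.0741 slope along,across deg [-2.58 -1.88]
top disc in lifter: free [ 0.38  0.5  46.7 ] fixed [-2.4   2.81] 31 157
[ 0.49093987 -0.26255281  0.12481559] [-1.79998222e+02  2.54780861e-04  1.68491038e+02] [-4.03210758e+01  3.03716353e+01  8.50466486e+01 -1.58870335e-03
  6.45806361e+01 -1.18811432e+02]
```

View pics/hov.png

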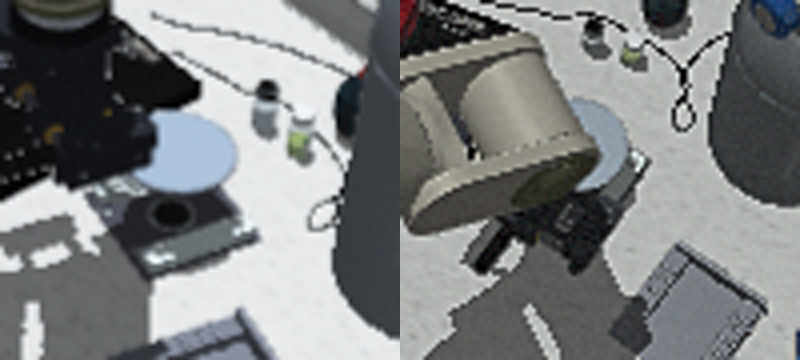

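The disc hovers over the nest, with the scene crop showing it at (185,150) and all four posts clear below. I'm correcting by 2 mm and lowering to just above the posts for a closer check.

Call:
jog_arm(commands=[[[0.001, 0, 0.001, 0], [0.0013, 0.0003, 0.003, 0], [0, 0, 0.005, 0], [0, 0, 0.006, 0], [0, 0, 0.006, 0], [0, 0, 0.005, 0], [0, 0, 0.004, 0], [0, 0, 0.002, 0], [0, 0, 0.001, 0], [0, 0, 0, 0], [0, 0, 0, 0]]])

```text
time: 22.15
ee_pos: [0.4889, -0.2618, 0.0919]
tool_rot: [-180.0, 0.0, 168.5]
wrist_force: [0.4, 0.8, -1.3]
width: 0.0132
finger_force: 50.0
```

```bash
python3 ride.py
cat > m4.py <<'E'
from h import *
from scipy.optimize import least_squares
# disc vs nest in scene camera; nest frame
o,D=pickle.load(open("r.pkl","rb"));d=D["scene"];s0=pickle.load(open("scene0.pkl","rb"))
N=np.array([.5974,-.2835]);ya=np.radians(-11.5);u=np.array([np.cos(ya),np.sin(ya)]);v=np.array([-u[1],u[0]])
P=cloud(s0);A=(P[...,:2]-N)@u;B=(P[...,:2]-N)@v;Z=P[...,2]
yy,xx=np.indices(Z.shape)
g=cv2.cvtColor(s0["img"],cv2.COLOR_BGR2GRAY)
w=plane(s0,np.c_[xx.ravel(),yy.ravel()],.016)[:,:2];a=((w-N)@u).reshape(Z.shape);b=((w-N)@v).reshape(Z.shape)
for sgn in(1,-1):
    m=((g>190)&(abs(a)<.06)&(sgn*b>.030)&(sgn*b<.058)&(Z>.009)).astype(np.uint8)
    print("ledge scene (nest frame,mm)",cv2.minAreaRect(np.c_[a[m>0],b[m>0]].astype(np.float32)*1000),m.sum())
for zt in(o["ee_pos"][2]-.054+.007-.0024,):
    hsv=cv2.cvtColor(d["img"],cv2.COLOR_BGR2HSV).astype(int)
    w=plane(d,np.c_[xx.ravel(),yy.ravel()],zt)[:,:2];a=((w-N)@u).reshape(Z.shape);b=((w-N)@v).reshape(Z.shape)
    m=((np.hypot(a,b)<.06)&(hsv[...,1]>30)&(hsv[...,2]>115)&(hsv[...,0]>95)&(hsv[...,0]<122)).astype(np.uint8)
    c=max(cv2.findContours(m,cv2.RETR_EXTERNAL,cv2.CHAIN_APPROX_NONE)[0],key=cv2.contourArea)[:,0]
    aa,bb=a[c[:,1],c[:,0]]*1000,b[c[:,1],c[:,0]]*1000
    f=(np.hypot(aa,bb)>44); f&=(aa>-5); aa,bb=aa[f],bb[f]
    for R in(49,50):
        r=least_squares(lambda p:np.hypot(aa-p[0],bb-p[1])-R,[0,0],loss='soft_l1');print("z",zt,"disc in nest R",R,r.x,len(aa),np.abs(r.fun).max())
E
python3 m4.py
```

```text
O [ 0.59670114 -0.28376095] ztop 0.044902426556738595 yaw -11.501401441111256 t 22.15
scene disc in lifter: free [-2.53 -2.33 47.76] fixed [-3.05 -1.08] 44 373
  z 0.041 slope along,across deg [-1.48 -0.3 ]
top disc in lifter: free [ 1.42 -1.09 45.57] fixed [-1.85  2.45] 34 157
ledge scene (nest frame,mm) ((-1.8951644897460938, 39.97874069213867), (97.72405242919922, 20.679325103759766), 1.9922904968261719) 95
ledge scene (nest frame,mm) ((0.31626129150390625, -47.9315185546875), (101.5674057006836, 18.60890007019043), 0.30148476362228394) 108
z 0.042502426556738596 disc in nest R 49 [-3.99730187 -0.89702762] 31 2.744935962860339
z 0.042502426556738596 disc in nest R 50 [-5.29100206 -1.07502942] 31 3.4000445721735844
```

Scene and wrist estimates of the disc's sideways place disagree by a few mm. Before lowering, I'll refit both disc arcs and the nest in the close wrist picture taken earlier.

```bash
cat > m5.py <<'E'
from h import *
from scipy.optimize import least_squares
from scipy.ndimage import map_coordinates
o,d=pickle.load(open("w2.pkl","rb"));R,c=pose(d,o)
lab=cv2.cvtColor(d["img"],cv2.COLOR_BGR2LAB).astype(float);bl=lab[...,2];g=lab[...,0]
def proj(X):
    Rc=R.T;t=-Rc@c;return cv2.projectPoints(np.asarray(X,float),cv2.Rodrigues(Rc)[0],t,d["mtx"],d["dist"])[0][:,0]
def samp(ch,X):
    p=proj(X);return map_coordinates(ch,[p[:,1],p[:,0]],order=1)
C=np.array([.4892,-.4425]);ya=np.radians(-13.9);u=np.array([np.cos(ya),np.sin(ya)]);v=np.array([-u[1],u[0]])
rr=np.arange(.040,.058,.0004);E=[]
for side,angs in(("R",range(40,141,4)),("L",range(-125,-54,4))):
  for th in angs:
    dr=np.cos(np.radians(th))*u+np.sin(np.radians(th))*v
    X=np.c_[C+rr[:,None]*dr,np.full(len(rr),.020)];f=samp(bl,X)
    f=np.convolve(f,np.ones(3)/3,'valid');gr=np.diff(f);k=gr.argmax()
    p=proj(X);blk=samp(g,X).min()
    if gr[k]>.4: E.append((th,rr[k+1]+.0002,gr[k],blk))
E=np.array(E)
for e in E: print(int(e[0]),round(e[1]*1000,1),round(e[2],2),int(e[3]),end=" | ")
pts=np.array([(e[1]*np.cos(np.radians(e[0])),e[1]*np.sin(np.radians(e[0]))) for e in E])*1000
for fr in(1,0):
    fn=(lambda p:np.hypot(pts[:,0]-p[0],pts[:,1]-p[1])-p[2]) if fr else (lambda p:np.hypot(pts[:,0]-p[0],pts[:,1]-p[1])-50)
    r=least_squares(fn,[0,0,50] if fr else [0,0],loss='soft_l1',f_scale=.5);print("\nfit a,b",r.x.round(2),"world",(C+(r.x[0]*u+r.x[1]*v)/1000).round(4),"med res",np.median(abs(r.fun)).round(2))
# nest ledge edges by brightness
N=np.array([.5974,-.2835]);ya=np.radians(-11.5);u=np.array([np.cos(ya),np.sin(ya)]);v=np.array([-u[1],u[0]])
bb=np.arange(-.062,.0621,.0004)
for a in(-.02,-.01,0,.01,.02):
    f=samp(g,np.c_[N+a*u+bb[:,None]*v,np.full(len(bb),.016)]);gr=np.convolve(np.diff(f),np.ones(3)/3,'same')
    i=lambda lo,hi,s:bb[np.where((bb[:-1]>lo)&(bb[:-1]<hi))[0][np.argmax(s*gr[(bb[:-1]>lo)&(bb[:-1]<hi)])]]*1000
    print("a",a,"inner edges",i(-.042,-.026,-1).round(1),i(.026,.042,1).round(1))
aa=np.arange(-.064,.0641,.0004)
for b in(-.044,.044):
    f=samp(g,np.c_[N+aa[:,None]*u+b*v,np.full(len(aa),.016)]);gr=np.convolve(np.diff(f),np.ones(3)/3,'same')
    i=lambda lo,hi,s:aa[np.where((aa[:-1]>lo)&(aa[:-1]<hi))[0][np.argmax(s*gr[(aa[:-1]>lo)&(aa[:-1]<hi)])]]*1000
    print("b",b,"ledge ends",i(-.058,-.043,1).round(1),i(.043,.058,-1).round(1))
E
python3 m5.py
```

```text
40 48.6 0.93 113 | 44 50.2 0.71 133 | 48 50.6 0.58 132 | 52 49.0 0.59 127 | 56 50.6 0.67 125 | 60 50.2 0.63 137 | 64 49.8 0.63 130 | 68 49.4 0.69 129 | 72 54.2 0.62 132 | 76 56.2 0.75 130 | 80 55.4 0.59 124 | 84 55.0 0.74 125 | 88 49.8 1.05 130 | 92 49.8 0.79 138 | 96 54.6 0.79 133 | 100 55.0 0.93 139 | 104 55.8 1.1 133 | 108 57.0 1.17 130 | 112 50.2 0.6 135 | 116 50.2 0.78 133 | 120 50.6 0.8 131 | 124 49.8 0.69 136 | 128 49.4 0.82 132 | 132 51.0 0.72 129 | 136 49.8 0.78 118 | 140 49.8 0.72 113 | -125 45.8 0.88 94 | -121 45.8 0.58 67 | -117 42.6 0.74 61 | -113 41.4 0.46 66 | -109 40.6 0.68 67 | -105 47.4 0.52 63 | -101 45.4 0.7 68 | -97 46.2 0.52 66 | -93 44.6 0.51 67 | -89 40.6 0.55 66 | -85 45.0 0.54 64 | -81 45.8 0.68 65 | -77 41.8 0.61 64 | -73 45.8 0.97 66 | -69 40.6 0.95 66 | -65 45.4 0.97 65 | -61 45.8 0.78 65 | -57 47.4 0.83 65 | 
fit a,b [ 0.1   3.04 48.03] world [ 0.49   -0.4396] med res 1.1

fit a,b [0.68 4.29] world [ 0.4909 -0.4385] med res 2.62
a -0.02 inner edges -32.8 35.2
a -0.01 inner edges -32.4 34.4
a 0 inner edges -33.6 35.2
a 0.01 inner edges -33.2 34.4
a 0.02 inner edges -32.8 35.2
b -0.044 ledge ends -50.4 49.6
b 0.044 ledge ends -49.6 50.4
```

The right arc fits a 50 mm circle cleanly at (0.4892,-0.4425), and the nest ledges put its centre at (0.5976,-0.2826). That leaves less than 1 mm to correct, well within the tapered posts, so I'm lowering gently.

Call:
jog_arm(commands=[[[-0.0007, 0.0004, 0.001, 0], [0, 0, 0.002, 0], [0, 0, 0.003, 0], [0, 0, 0.003, 0], [0, 0, 0.002, 0], [0, 0, 0.0015, 0], [0, 0, 0.001, 0], [0, 0, 0.001, 0], [0, 0, 0.001, 0], [0, 0, 0.001, 0], [0, 0, 0.001, 0], [0, 0, 0.001, 0], [0, 0, 0.001, 0], [0, 0, 0.001, 0], [0, 0, 0.001, 0], [0, 0, 0.001, 0], [0, 0, 0.001, 0], [0, 0, 0, 0], [0, 0, 0, 0]]])

```text
time: 24.62
ee_pos: [0.4896, -0.2616, 0.0683]
tool_rot: [-180.0, 0.0, 168.5]
wrist_force: [-0.1, 0.8, -1.5]
width: 0.0131
finger_force: 50.0
```

```bash
python3 ride.py; python3 -c "
from workcell import bot
o=bot.observe();print(o['ee_pos'],o['wrist_force'],o['wrist_torque'])"
```

```text
O [ 0.59743077 -0.2835159 ] ztop 0.021281678470971344 yaw -11.501798765612364 t 24.625
scene disc in lifter: free [-1.61 -2.14 47.8 ] fixed [-2.68 -1.3 ] 51 377
  z 0.0186 slope along,across deg [-3.05 -4.37]
top disc in lifter: free [ 0.31  0.9  46.48] fixed [-2.17  3.74] 31 156
[ 0.48961149 -0.26158731  0.06828673] [ 5.51057161e-04  1.18749531e-01 -1.51494857e+00] [0.02725884 0.11025212 0.02597809]
```

Call:
jog_arm(commands=[[[0, 0, 0.001, 0], [0, 0, 0.001, 0], [0, 0, 0.001, 0], [0, 0, 0.001, 0], [0, 0, 0.0005, 0], [0, 0, 0, 0], [0, 0, 0, 0], [0, 0, 0, 0]]])

```text
time: 25.72
ee_pos: [0.4896, -0.2616, 0.0638]
tool_rot: [-180.0, 0.0, 168.5]
wrist_force: [0.6, -0.2, -0.8]
width: 0.0129
finger_force: 50.0
```

```bash
python3 ride.py; python3 -c "
from workcell import bot
o=bot.observe();print(o['ee_pos'],o['wrist_force'],o['wrist_torque'])
import cv2
import pickle,numpy as np;o,D=pickle.load(open('r.pkl','rb'))
cv2.imwrite('pics/seat.png',np.hstack([cv2.resize(D[n]['img'][a:a+75,b:b+65],None,fx=6,fy=6,interpolation=cv2.INTER_CUBIC) for n,a,b in(('scene',182,308),('top',172,305))]))"
```

```text
O [ 0.59741558 -0.28350222] ztop 0.016790000123141566 yaw -11.50486475996118 t 25.725
scene disc in lifter: free [ 0.62  1.48 48.  ] fixed [-0.28  2.  ] 53 380
  z 0.0184 slope along,across deg [-5.98 -8.46]
top disc in lifter: free [ 2.31  0.92 46.19] fixed [-0.9   3.86] 29 157
[ 0.4896203  -0.26157651  0.06376916] [-0.32820832  0.61720589 -1.49099865] [ 0.05045119  0.07375331 -0.02494955]
```

View pics/seat.png

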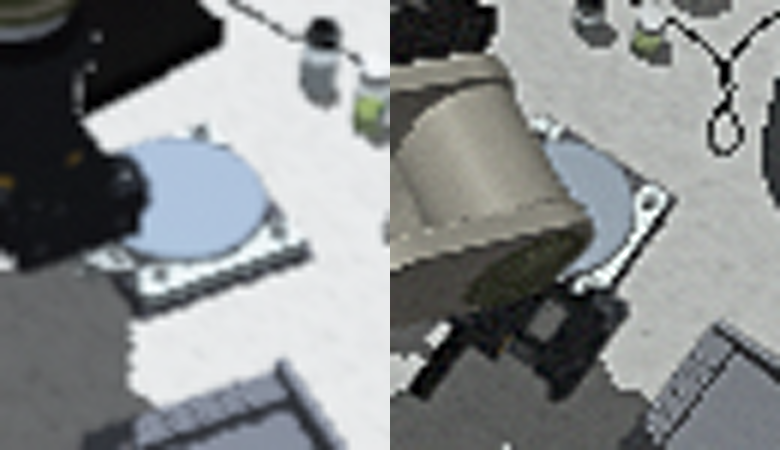

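The disc has stopped sinking (z unchanged while the lifter dropped 4.5 mm). In the scene crop it lies between the posts at (200,133), (278,232) and (160,272). I'm drawing the lifter out straight.

Call:
jog_arm(commands=[[[0, 0, 0.001, 0], [0.002, 0, 0, 0], [0.004, 0, 0, 0], [0.006, 0, 0, 0], [0.008, 0, 0, 0], [0.01, 0, 0, 0], [0.01, 0, 0, 0], [0.01, 0, 0, 0], [0.01, 0, 0, 0], [0.01, 0, 0, 0], [0.01, 0, 0, 0], [0.01, 0, 0, 0], [0.01, 0, 0, 0], [0.01, 0, 0, 0], [0.01, 0, 0, 0], [0.008, 0, 0, 0], [0.004, 0, 0, 0], [0, 0, 0, 0], [0, 0, 0, 0]]])

```text
time: 28.2
ee_pos: [0.3605, -0.2354, 0.0628]
tool_rot: [-180.0, 0.0, 168.5]
wrist_force: [-0.2, 1.4, -1.1]
width: 0.013
finger_force: 50.0
```

```bash
cat > chk.py <<'E'
from h import *
from workcell import bot
from scipy.optimize import least_squares
import sys
o=bot.observe();print(o['ee_pos'],o['wrist_force'].round(1),o['time'])
N=np.array([.5976,-.2826]);ya=np.radians(-11.5);u=np.array([np.cos(ya),np.sin(ya)]);v=np.array([-u[1],u[0]])
for n in("scene","top"):
    d=bot.get_image(n);pickle.dump((o,d),open(n+"5.pkl","wb"))
    hsv=cv2.cvtColor(d["img"],cv2.COLOR_BGR2HSV).astype(int);yy,xx=np.indices(hsv.shape[:2])
    w=plane(d,np.c_[xx.ravel(),yy.ravel()],.02)[:,:2];a=((w-N)@u).reshape(xx.shape)*1000;b=((w-N)@v).reshape(xx.shape)*1000
    m=((np.hypot(a,b)<62)&(hsv[...,1]>30)&(hsv[...,2]>115)&(hsv[...,0]>95)&(hsv[...,0]<122)).astype(np.uint8)
    c=max(cv2.findContours(m,cv2.RETR_EXTERNAL,cv2.CHAIN_APPROX_NONE)[0],key=cv2.contourArea)[:,0]
    A,B=a[c[:,1],c[:,0]],b[c[:,1],c[:,0]]
    r=least_squares(lambda p:np.hypot(A-p[0],B-p[1])-p[2],[0,0,50],loss='soft_l1');P=cloud(d)
    mk=(cv2.erode(m,np.ones((3,3)))>0);q=P[mk];q=q[abs(q[:,2]-.02)<.02];G=np.c_[q[:,:2]-N,np.ones(len(q))]
    s=least_squares(lambda p:(G@p-q[:,2])*1000,[0,0,.02],loss='soft_l1').x
    print(n,"disc in nest",r.x.round(2),"z",s[2].round(4),"slope",np.degrees([s[:2]@u,s[:2]@v]).round(2),len(q))
E
python3 chk.py
```

```text
[ 0.36048713 -0.23535784  0.06276575] [-0.2  1.4 -1.1] 28.2
scene disc in nest [-1.84 -1.74 48.18] z 0.0184 slope [-0.48 -0.62] 385
top disc in nest [ 2.2   0.16 45.62] z 0.0212 slope [-0.2  -0.59] 273
```

The disc is seated flat: height and slope match the flat reading on the rack in both cameras. Now I'm taking the lifter back to its mat.

Call:
jog_arm(commands=[[[0, 0, -0.008, 0], [0, 0, -0.018, 0], [0.003, 0.006, -0.025, 0], [0.008, 0.015, -0.025, 0], [0.009, 0.017, -0.025, 0], [0.009, 0.017, -0.02, 0], [0.008, 0.0146, -0.01, 0], [0.005, 0.009, -0.006, 0], [0, 0, 0, 0.06], [0, 0, 0, 0.12], [0, 0, 0, 0.13], [0, 0, 0, 0.13], [0, 0, 0, 0.13], [0, 0, 0, 0.13], [0, 0, 0, 0.13], [0, 0, 0, 0.13], [0, 0, 0, 0.1], [0, 0, 0, 0.036], [0, 0, 0, 0]]])

```text
time: 30.68
ee_pos: [0.3347, -0.1498, 0.1996]
tool_rot: [-180.0, -0.0, 105.8]
wrist_force: [0.8, 0.2, -1.8]
width: 0.0133
finger_force: 50.0
```

Call:
jog_arm(commands=[[[0.01, 0.003, 0, 0], [0.02, 0.0055, 0, 0], [0.03, 0.0085, 0, 0], [0.03, 0.0085, 0, 0], [0.03, 0.0085, 0, 0], [0.03, 0.0085, 0, 0], [0.03, 0.0085, 0, 0], [0.03, 0.0085, 0, 0], [0.03, 0.0085, 0, 0], [0.029, 0.015, 0, 0], [0.03, 0.016, 0, 0], [0.03, 0.016, 0, 0], [0.026, 0.014, 0, 0], [0.02, 0.011, 0, 0], [0.01, 0.005, 0, 0], [0, 0, 0, 0], [0, 0, 0, 0]]])

```text
time: 32.8
ee_pos: [0.3699, 0.2595, 0.1997]
tool_rot: [-180.0, 0.0, 105.7]
wrist_force: [-0.2, -0.0, 0.3]
width: 0.0131
finger_force: 50.0
```

Call:
jog_arm(commands=[[[0, 0.0005, 0.01, 0], [-0.0005, 0, 0.02, 0], [0, 0, 0.025, 0], [0, 0, 0.025, 0], [0, 0, 0.022, 0], [0, 0, 0.015, 0], [0, 0, 0.01, 0], [0, 0, 0.005, 0], [0, 0, 0.003, 0], [0, 0, 0.002, 0], [0, 0, 0.0015, 0], [0, 0, 0.001, 0], [0, 0, 0.001, 0], [0, 0, 0.001, 0], [0, 0, 0.001, 0], [0, 0, 0.0005, 0], [0, 0, 0, 0], [0, 0, 0, 0]]])

```text
time: 35.05
ee_pos: [0.3708, 0.2597, 0.0568]
tool_rot: [180.0, 0.0, 105.7]
wrist_force: [-0.0, -0.3, -1.3]
width: 0.0135
finger_force: 50.0
```

Call:
jog_arm(commands=[[[0, 0, 0.0005, 0], [0, 0, 0.0005, 0], [0, 0, 0, 0], [0, 0, 0, 0], [0, 0, 0, 0]]])

```text
time: 35.67
ee_pos: [0.3708, 0.2598, 0.0559]
tool_rot: [180.0, -0.0, 105.7]
wrist_force: [-1.7, 2.6, 4.8]
width: 0.0132
finger_force: 50.0
```

Call:
jog_arm(commands=[[[0, 0, 0, 0], [0, 0, 0, 0], [0, 0, 0, 0], [0, 0, 0, 0], [0, 0, 0, 0], [0, 0, 0, 0], [0, 0, 0, 0], [0, 0, 0, 0], [0, 0, 0, 0], [0, 0, 0, 0]]], hand=0)

```text
time: 36.92
ee_pos: [0.3708, 0.2597, 0.0558]
tool_rot: [180.0, 0.0, 105.7]
wrist_force: [-0.8, 0.0, -0.3]
width: 0.0882
finger_force: 0.0
```

Call:
jog_arm(commands=[[[0, 0, -0.005, 0], [0, 0, -0.01, 0], [0, 0, -0.02, 0], [0, 0, -0.03, 0], [0, 0, -0.035, 0], [0, 0, -0.035, 0], [0, 0, -0.035, 0], [0, 0, -0.025, 0], [0, 0, -0.012, 0], [0, 0, 0, 0], [0, 0, 0, 0]]])

```text
time: 38.3
ee_pos: [0.3705, 0.2596, 0.2618]
tool_rot: [-179.9, 0.0, 105.7]
wrist_force: [0.2, -0.4, 0.3]
width: 0.0882
finger_force: 0.0
```

```bash
python3 chk.py
python3 - <<'E'
from h import *
from workcell import bot
o=bot.observe(); d=bot.get_image("wrist"); s=bot.get_image("scene"); t=bot.get_image("top")
P=cloud(d,o); g=cv2.cvtColor(d["img"],cv2.COLOR_BGR2GRAY)
c0=np.array([.36454,.28035]); m=(P[...,2]>.045)&(P[...,2]<.075)&(g<90)&(np.hypot(P[...,0]-c0[0],P[...,1]-c0[1])<.08)
q=P[m]; c=q[:,:2].mean(0);u=np.linalg.svd(q[:,:2]-c,full_matrices=False)[2][0];u*=-np.sign(u[1]);k=(q[:,:2]-c)@u
p=np.polyfit(k,q[:,2],1);print("handle",c,np.degrees(np.arctan2(u[1],u[0])),k.min(),k.max(),"z",np.median(q[:,2]),"slope deg",np.degrees(p[0]))
a=d["img"][110:310,220:420]; b=t["img"][180:280,310:410]; cv2.imwrite("pics/end.png",np.hstack([cv2.resize(i,(390,390),interpolation=cv2.INTER_CUBIC) for i in(a,b)]))
for n,x,bx in(("scene",s,[(235,200,285,222),(350,180,378,208)]),("top",t,[(250,210,296,245),(328,165,356,184)])):
    r=pickle.load(open(n+"0.pkl","rb"))["img"]
    for (x0,y0,x1,y1) in bx: print(n,"bystander diff",(cv2.absdiff(x["img"],r).max(2)[y0:y1,x0:x1]>40).sum())
E
```

```text
[0.37046645 0.25955745 0.26184079] [ 0.2 -0.4  0.3] 38.3
scene disc in nest [-1.8  -1.7  48.21] z 0.0182 slope [-0.32 -0.34] 387
top disc in nest [ 1.87  0.31 45.87] z 0.0212 slope [-1.57 -1.59] 291
handle [0.3667358  0.28028933] -74.6311125422273 -0.045805564134868214 0.04806171768903721 z 0.058109915101054566 slope deg -0.053801589404045724
scene bystander diff 0
scene bystander diff 0
top bystander diff 0
top bystander diff 0
```

View pics/end.png

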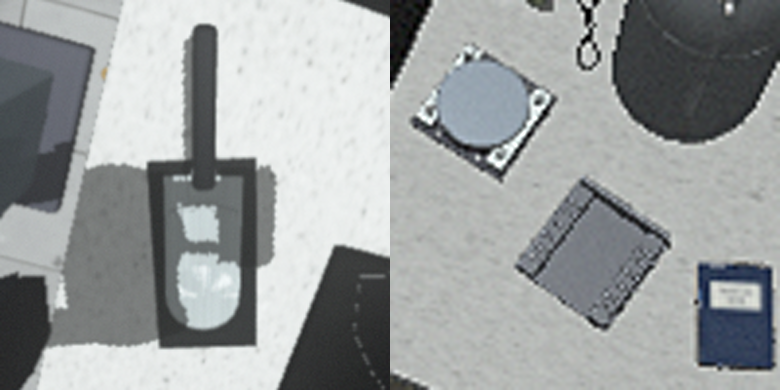

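The lifter lies flat and fully on its mat (blade nose at (203,325)). The disc sits in the nest between the posts at (483,100), and the bystanders are unchanged. I'm handing the job in.

```bash
python3 -c "
from workcell import bot
print(bot.job_done())"
```

```text
the job is handed in; nothing more can be done
None
```

The job is handed in at about 38 s of the 69 s allowed: the mirror disc lies flat in the inspection nest between the four posts, the lifter is blade down on its mat again, and the cameras show the dish, tweezers and vials unmoved.

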